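Put the memory stick away and wedge the dovetail lid of its box tight

TASK

Put the memory stick into the small wooden box on the desk, then close the box with its sliding lid: enter the lid's narrow end at the open front of the dovetail ways and push it along until it wedges tight. Where it goes tight differs from day to day, so go by feel: lean on it firmly, about 12 newtons, so that it stays clamped by itself when you let go, but do not ram it. Leave the other things on the desk alone.

Things in the scene. Friction and masses are not known exactly. Their poses are not given: they have to be found in the camera images.
- box: Open mid-brown wooden box, 140 (x) x 108 (y) x 48 mm, fixed to the desk on rubber feet. Origin: centre of its underside, on the desk. Its x axis is the sliding direction: the lid enters over the front end (x = -70) and goes towards +x. Both ends are open above a flat ledge, 34 mm above the desk, on which the lid runs between two dovetail rails, 48 mm high.
- box_in (a point): Middle of the floor of the box's cavity: box x = -6, y = -4.5 mm, 11 mm above the desk. The cavity is 102 (x) x 55 (y) mm and 23 mm deep below the ledge.
- box_mouth (a point): Middle of the ways at the box's front end, at ledge height: box x = -70, y = -1, z = 34 mm. The right (-y) rail is wood, straight along x, the foot of its flank at y = -38; keep the lid near it, for a lid that bears on the other rail alone jams early and half-tight. Both flanks lean inwards over the lid at 60 degrees to the ledge: 7 mm over the lid's 12 mm thickness.
- box_left (a point): Foot of the left (+y) rail's flank at the nominal setting: box x = 0, y = 36, z = 34 mm. That rail is a grey metal strip, x = -56 to 56, tapered 1 in 8 (foot at y = 36 - x/8), so the ways narrow towards +x. It is held fast by screws in slots; its true setting along x, up to 14 mm either way, is not measured, and the place where the lid goes tight shifts with it.
- lid: Loose lid of pale wood with a dark inlay, flat on the desk, 133 mm long (x = -73 to 60), 12 mm thick, 0.11 to 0.22 kg. Origin: underside, below the bar; z up, +x towards the narrow end, which enters first. Underside edges at y = -38 and y = 36 - x/8, top edges 7 mm further in. Tight, its origin is at box x = 0 +-15, y = 0, z = 34 mm; s mm short of that it has s/8 mm of play to +y.
- lid_bar (a point): Middle of the lid's pull bar: lid x = 0, y = -1, z = 30 mm. Grey metal, 12 mm thick (x), 44 long (y), from 14 to 34 mm above the underside. Pinch it from above, or push its -x face with shut fingers. Once it binds, the push climbs 20 N a mm; friction then keeps the lid clamped with 1 to 2 times the push. 9 N of clamping is tight (a 6 to 9 N push); 60 N harms the rails (a 24 N push).
- stick: Black memory stick with a metal plug, 17 (x) x 54 (y) x 8 mm, lying flat on the desk; origin: centre of its underside, y along its length. A drop of some 15 mm into the box does it no harm.
- stapler: Black stapler, 34 x 145 x 47 mm, origin at the centre of its underside; a bystander.
- eraser: Eraser in a blue sleeve, 22 x 52 x 13 mm, origin at the centre of its underside; a bystander.
- clip_box: Blue paper-clip box, 50 x 66 x 23 mm, origin at the centre of its underside; a bystander.
- calculator: Dark pocket calculator, 118 x 68 x 13 mm, origin at the centre of its underside; a bystander.

How it is judged:
By the outcome, as a careful person would: the job done as asked, in the order asked, and still so for the second after the job is handed in, with the robot touching nothing.
It also fails if it takes over 72 s, if anything falls off the work surface, if the arm or the gripper's body presses on something with over 40 N, if the wrist force passes 120 N, or if a joint passes its speed limit or range.

ROBOT

A 6-joint arm with a two-finger parallel gripper is mounted at the origin on the work surface; the furniture and walls round the work are solid. World frame = base frame: x ahead of the robot, y to its left, z up, the work surface at z = 0. Lengths are in m, angles in degrees, forces in N, time in s.
With the tool pointing down it reaches from about 0.4 to 0.825 m from the base axis. Payload 7 kg.
Tool frame: the origin (TCP) lies midway between the tips of the shut fingers; the grasp point (between the pads) lies 19 mm behind it; z points along the fingers, y is the line along which they close (so a half turn about z gives the same grasp; the last joint's range is limited). The gripper opens to 88 mm and grips with 3 to 60 N. Pads are 19 mm wide; open, the fingers measure 130 mm over their backs; the gripper's body (78 mm by 193 mm) begins 47 mm behind the grasp point.
Start: joints at [93.398, 20.546, 0.682, 0, -70.136, -16.507], TCP at [0.153, 0.657, 0.227] pointing down, gripper open.
Joint ranges: [-176.03, 176.03], [-82.01, 121.73], [-58.28, 71.71], [-173.87, 95.51], [-174.79, -0.11], [-173.66, 173.66]. Speed limits (degrees/s): [136.94, 136.94, 172.46, 180, 180, 180].

INTERFACE

Orientations are given as [roll, pitch, yaw] about the fixed x, y, z axes, in that order (R = Rz(yaw) Ry(pitch) Rx(roll)).
In Python, from plant import ctrl gives the robot as it stands. The module is installed in compiled form; this text tells all that it offers.
- The arm moves only by the tool send_rows, never from a script. Its argument "plan" is a list that holds one entry, the list of rows, each a list of 6 numbers: the shift along the tool's x, y, z in cm, then the turn, a rotation vector about the tool's x, y, z in degrees. A call has 1 to 8 rows; each row is the pose to reach, as a shift and turn from the pose commanded when the call began, along the tool's axes at that moment; what a row does not reach only later rows make up. A row lasts 1/12 s, in which the tool goes at most 41.7 mm and 7.16 degrees, less where a joint would pass 70% of its speed; a pose out of reach is approached as far as the arm can. A call with a gripper value outside its range is refused whole. "fingers" is the opening, from 0 (shut) to 1 (fully open), set as the call begins (left out, the last holds). The fingers move at their own pace and stop on an object; the grip force is fixed at half the most. Time passes only in rows, so rows that repeat a pose let the fingers close. It gives the time, the measured TCP pose, the force, the opening and the grip force at its end, in the units of the state.
- ctrl.get_obs(): the state, without advancing time (a new reading comes with each control period).
- ctrl.snapshot(name): name is "scene" or "top" or "wrist"; returns a dict with "img" (400x640x3 uint8, red, green, blue), "K" (3x3 intrinsics, pixels), "k1" (the pictures are not rectified: a ray, as slopes to the right and down, at radius r is drawn at 1 + k1 r^2 times it, then the intrinsics apply), "pose" (4x4, takes a point from camera to world coordinates). Camera axes: x right, y down, z forward; pixel columns grow to the right and rows downward; lengths in m; the calibration is good to about 2 mm. A picture is of the moment at which its call begins. There is no depth.
- ctrl.close_job(): hands the job in; it is judged then, once.
The state is a dict: "clock": time; "joint_pos": joint angles; "qvel": joint speeds; "tau": joint torques, N m; "tool_pos": TCP position; "orientation": TCP orientation; "force": force on the tool from outside, world axes, zero at the start; "moment": the same for the moment, N m; "opening": finger opening in m; "gripper_force": force on a finger pad.
Only numpy, scipy, OpenCV 4.12 (cv2) and the standard library are available. Lean on these libraries where they do the work, as an engineer would, in place of code of your own. Each camera call takes 0.05 s, during which the arm holds its last target. There are 200 camera calls.

## Working session

There is one attempt and no reset: what is moved stays moved. The work goes in short steps, Python scripts to look and compute and a tool call to move; the robot and the scene stay as the last step left them, time stands still between calls to the robot, and variables do not carry over. Pictures are saved under pics/ and viewed, at most 10 in all, crops included, and the job is handed in when it is done.

Besides the shell and the picture viewer there is one more tool, called after "Call:" as name(argument=value, ...) on one line, values as JSON. send_rows: Moves the arm, as the interface text tells. Its arguments: {"type":"object","properties":{"plan":{"type":"array","items":{"type":"array","items":{"type":"array","items":{"type":"number"}}}},"fingers":{"type":"number"}},"required":["plan"]}

```bash
mkdir -p pics; cat > h.py <<'E'
import numpy as np, cv2, pickle
from plant import ctrl
def snap(n,f=None):
    s=ctrl.snapshot(n); 
    if f: cv2.imwrite('pics/'+f+'.png',s['img'][:,:,::-1]); pickle.dump(s,open('pics/'+f+'.pkl','wb'))
    return s
def load(f): return pickle.load(open('pics/'+f+'.pkl','rb'))
def ray(s,uv):
    K=np.array(s['K']); uv=np.atleast_2d(np.array(uv,float))
    d=cv2.undistortPoints(uv.reshape(-1,1,2),K,np.array([s['k1'],0,0,0.])).reshape(-1,2)
    T=np.array(s['pose']); return T[:3,3],np.c_[d,np.ones(len(d))]@T[:3,:3].T
def onz(s,uv,z):
    o,d=ray(s,uv); return o+d*((z-o[2])/d[:,2])[:,None]
def proj(s,P):
    T=np.array(s['pose']); p=(np.atleast_2d(P)-T[:3,3])@T[:3,:3]
    return cv2.projectPoints(p,np.zeros(3),np.zeros(3),np.array(s['K']),np.array([s['k1'],0,0,0.]))[0].reshape(-1,2)
def tri(views):
    A=np.zeros((3,3));b=np.zeros(3)
    for s,uv in views:
        o,d=ray(s,uv);d=d[0]/np.linalg.norm(d[0]);M=np.eye(3)-np.outer(d,d);A+=M;b+=M@o
    return np.linalg.solve(A,b)
E
python3 - <<'E'
from h import *
o=ctrl.get_obs(); print(o)
for n in ['scene','top','wrist']:
    s=snap(n,n+'0'); print(n,s['K'],s['k1'],np.round(s['pose'],3))
a=[cv2.imread(f'pics/{n}0.png') for n in ['top','scene']]
E
```

```text
{'clock': 0.0, 'joint_pos': array([ 9.33987533e+01,  2.05916543e+01,  6.34269755e-01, -1.96001854e-02,
       -7.01354980e+01, -1.65079082e+01]), 'qvel': array([ 0.0062816 , -0.07276999,  0.05669965, -0.00148514,  0.1000804 ,
       -0.09497114]), 'tau': array([-7.88643720e-04, -5.82728684e+01,  2.93062609e+01,  6.99710727e+00,
        6.99476586e-03, -1.60083887e-04]), 'tool_pos': array([0.15300124, 0.65693609, 0.22562561]), 'orientation': array([ 1.79905710e+02, -8.72890833e-03, -1.31158228e+01]), 'force': array([-0.78434433,  0.14534863, -0.07412548]), 'moment': array([-0.02568569, -0.01715118, -0.0223835 ]), 'gripper_force': 0.0, 'opening': 0.08796796728085737}
scene [[420.28950322   0.         320.97644109]
 [  0.         420.28950322 194.45855427]
 [  0.           0.           1.        ]] -0.11024246155193711 [[ 0.829 -0.419  0.371 -0.152]
 [-0.559 -0.64   0.526 -0.84 ]
 [ 0.017 -0.644 -0.765  1.183]
 [ 0.     0.     0.     1.   ]]
top [[383.13750933   0.         315.47342252]
 [  0.         383.13750933 196.87165256]
 [  0.           0.           1.        ]] -0.07713963615555322 [[-0.015 -0.994  0.112  0.259]
 [-1.     0.014 -0.009 -0.069]
 [ 0.007 -0.112 -0.994  1.29 ]
 [ 0.     0.     0.     1.   ]]
wrist [[350.48368036   0.         320.97436061]
 [  0.         350.48368036 194.81288563]
 [  0.           0.           1.        ]] 0.009490312724497664 [[-0.227 -0.926 -0.302  0.237]
 [-0.974  0.216  0.069  0.638]
 [ 0.002  0.31  -0.951  0.385]
 [ 0.     0.     0.     1.   ]]
```

View pics/top0.png

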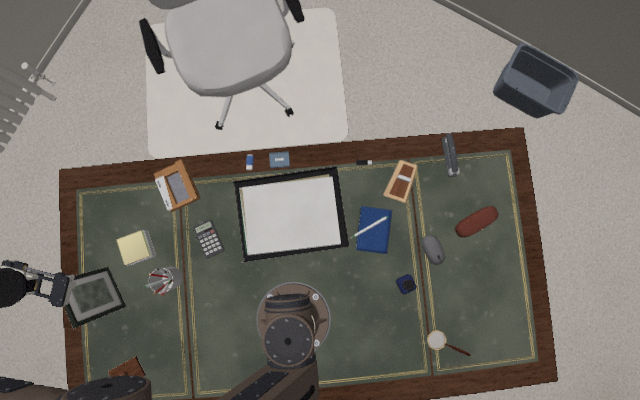

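View pics/scene0.png

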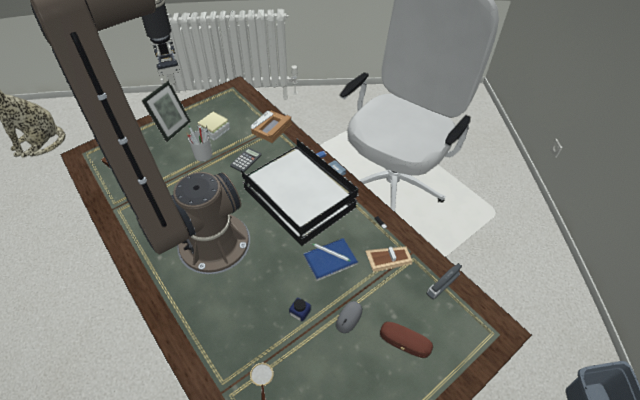

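The top view shows the box at about (176,185), the lid at (401,181), the stick at (363,162), and a raised letter tray at (290,215). In the scene view the box is at (270,125), the lid at (390,258) and the stick at (380,222).

```bash
python3 - <<'E'
from h import *
t=load('top0');s=load('scene0')
for n,uv,z in [('box',(176,185),.04),('lid',(401,181),.012),('stick',(363,162),.008)]: print(n,onz(t,uv,z).round(3))
for n,a,b in [('box',(176,185),(270,125)),('lid',(401,181),(390,258)),('stick',(363,162),(380,222)),('trayNE',(340,170),(355,190))]: print(n,tri([(t,a),(s,b)]).round(3))
I=lambda f,x,y,w,h,k:cv2.resize(cv2.imread(f'pics/{f}.png')[y:y+h,x:x+w],None,fx=k,fy=k,interpolation=cv2.INTER_CUBIC)
a=np.hstack([I('top0',145,150,65,70,5.5),I('top0',350,145,75,70,5.5)]);
b=np.hstack([I('scene0',240,100,65,40,5.5),I('scene0',355,205,75,70,5.5)[:220]])
cv2.imwrite('pics/z0.png',np.vstack([a,b[:,:a.shape[1]]])[:600])
E
```

```text
box [[0.446 0.382 0.04 ]]
lid [[ 0.453 -0.371  0.012]]
stick [[ 0.52  -0.244  0.008]]
box [0.446 0.39  0.023]
lid [ 0.456 -0.376 -0.001]
stick [ 0.522 -0.245  0.003]
trayNE [ 0.471 -0.156  0.12 ]
```

View pics/z0.png

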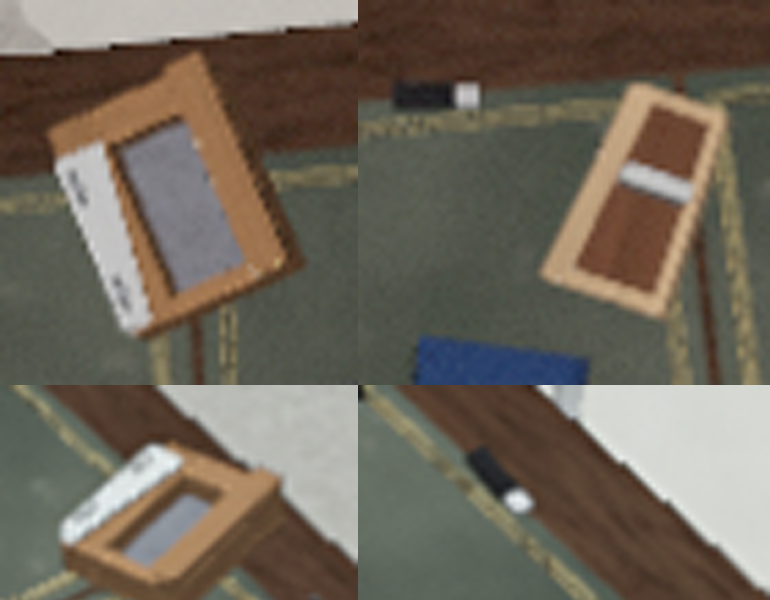

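The zoom shows the box's front end nearest the robot, with its grey strip on the left and its x axis at about 22° yaw. The lid's narrow end points away from the robot at about -17°. The stick lies along world y with its plug towards -y. Next I move over the box to look with the wrist camera.

Call:
send_rows(plan=[[[4,2.5,-1,0,0,7],[8,4.8,-2,0,0,14],[11.5,7,-3,0,0,21],[15,9,-3,0,0,28],[18.5,11,-3,0,0,35],[22,13.2,-3,0,0,42],[25.5,15.3,-3,0,0,49],[29,17.4,-3,0,0,55]]], fingers=1)

```text
clock: 0.82
tool_pos: [0.3913, 0.4259, 0.2566]
orientation: [180.0, 0.0, -68.5]
force: [0.7, 1.5, 0.8]
opening: 0.0874
gripper_force: 0.0
```

```bash
cat >> h.py <<'E'
from scipy.spatial.transform import Rotation as Ro
def goal(p,yaw,tilt=None):
    o=ctrl.get_obs(); R=Ro.from_euler('xyz',o['orientation'],degrees=True)
    G=Ro.from_euler('xyz',[180,0,yaw],degrees=True)
    if tilt is not None: G=G*Ro.from_rotvec(tilt,degrees=True)
    d=R.inv().apply(np.array(p)-o['tool_pos'])*100
    print('goal cm',d.round(2),'rv',(R.inv()*G).as_rotvec(degrees=True).round(1),'t',round(o['clock'],2),o['tool_pos'].round(4),o['orientation'].round(1),o['force'].round(1))
E
python3 - <<'E'
from h import *
snap('wrist','w1'); goal([.47,.345,.25],-68)
E
```

```text
goal cm [ 9.82 -4.27  0.69] rv [ 0.  -0.1 -1. ] t 0.87 [0.395  0.4214 0.2567] [ 1.8e+02 -1.0e-01 -6.9e+01] [ 0.8 -2.9 -0.3]
```

View pics/w1.png

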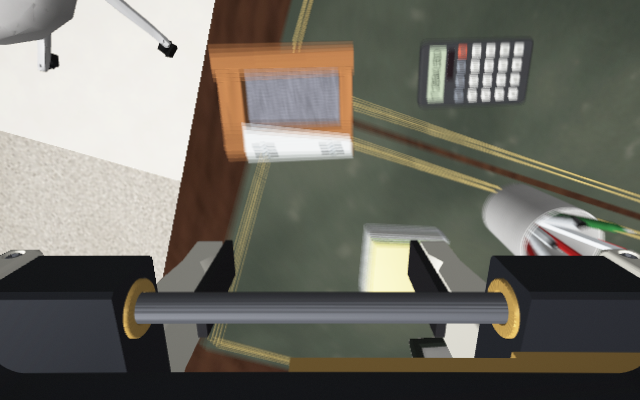

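Wrist view, slightly motion-blurred: the box is at (285,100), its metal strip at (295,143), and its +x points left in the image. I'll take two sharper, closer views.

Call:
send_rows(plan=[[[1.5,-4,4,0,0,-1],[1.5,-4,4,0,0,-1],[1.5,-4,4,0,0,-1],[1.5,-4,4,0,0,-1]]])

```text
clock: 1.2
tool_pos: [0.4332, 0.4279, 0.2153]
orientation: [179.9, -0.1, -67.2]
force: [-0.6, -0.0, 0.7]
opening: 0.0875
gripper_force: 0.0
```

```bash
python3 - <<'E'
from h import *
s=snap('wrist','w2'); print(proj(s,[[.446,.385,.04]]),ctrl.get_obs()['qvel'].round(1))
E
```

```text
[[326.52836772 126.26714925]] [ 0.9 -1.3  0.4  0.1  0.1  0.1]
```

Call:
send_rows(plan=[[[-1.5,4,0,0,0,0],[-1.5,4,0,0,0,0],[-1.5,4,0,0,0,0],[-1.5,4,0,0,0,0]]])

```text
clock: 1.58
tool_pos: [0.3897, 0.4279, 0.218]
orientation: [-179.9, 0.1, -67.0]
force: [0.8, 0.4, 1.3]
opening: 0.0876
gripper_force: 0.0
```

```bash
python3 - <<'E'
from h import *
s=snap('wrist','w3'); print(ctrl.get_obs()['qvel'].round(1))
a=load('w2')['img'][:,:,::-1];b=s['img'][:,:,::-1]
cv2.imwrite('pics/z1.png',np.vstack([cv2.resize(i[0:190,150:530],None,fx=1.55,fy=1.55,interpolation=cv2.INTER_CUBIC) for i in(a,b)]))
E
```

```text
[-0.8  0.8  0.1 -0.1  0.1  0.1]
```

View pics/z1.png

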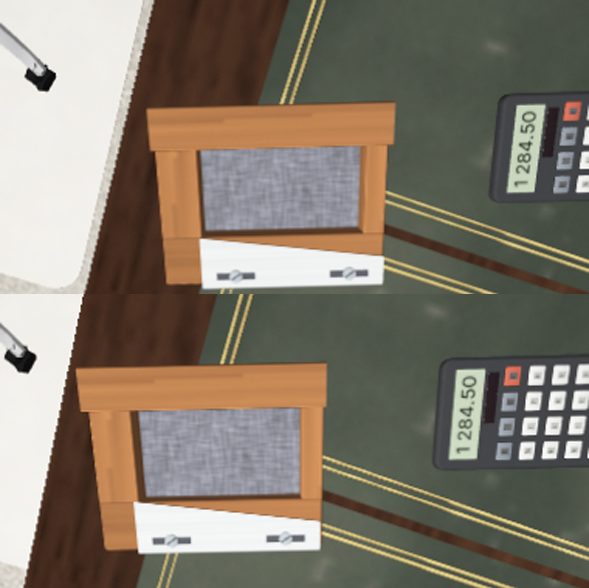

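Both crops show the box sharply. In the upper crop the right rail's outer corners are (395,102) and (147,109), and the left-end corners are (166,284) and (384,285). The metal strip runs from x=200 to 383, so it is set towards the front. The lower crop shows the same corners near (326,69), (77,75), (105,255) and (320,255), measured in that crop's own rows.

```bash
cat > m.py <<'E'
from h import *
def pick(f,pts,k=1.55,off=(150,0),w=3):
    s=load(f); g=cv2.cvtColor(s['img'],cv2.COLOR_RGB2GRAY)
    p=(np.array(pts,np.float32)/k+np.array(off,np.float32)).reshape(-1,1,2).astype(np.float32)
    q=cv2.cornerSubPix(g,p.copy(),(w,w),(-1,-1),(3,30,.01)); return s,p.reshape(-1,2),q.reshape(-1,2)
def fit2d(L,W):
    L=np.array(L,float);W=np.array(W,float);a=L-L.mean(0);b=W-W.mean(0)
    th=np.arctan2((a[:,0]*b[:,1]-a[:,1]*b[:,0]).sum(),(a*b).sum());R=np.array([[np.cos(th),-np.sin(th)],[np.sin(th),np.cos(th)]])
    t=W.mean(0)-R@L.mean(0);return np.degrees(th),t,((L@R.T+t-W)*1000).round(1)
E
python3 - <<'E'
from m import *
s2,p2,a=pick('w2',[(395,102),(147,109),(166,284),(384,285),(200,239),(383,257),(203,285)])
s3,p3,b=pick('w3',[(326,69),(77,75),(105,255),(320,255),(134,208),(320,227),(137,258)])
print((a-p2).round(1).tolist(),(b-p3).round(1).tolist())
P=np.array([tri([(s2,u),(s3,v)]) for u,v in zip(a,b)]);print((P*1000).round(1))
P2=onz(s2,a,.048);P3=onz(s3,b,.048);print(((P2-P3)*1000).round(1)[:,:2].tolist())
M=(P2+P3)[:,:2]/2;L=np.array([(-70,-54),(70,-54)])/1000
th,t,r=fit2d(L,M[:2]);print(th,t,r)
c,s=np.cos(np.radians(th)),np.sin(np.radians(th));print('box coords',(((M-t)@np.array([[c,-s],[s,c]]))*1000).round(1).tolist())
E
```

```text
[[-0.4000000059604645, 0.10000000149011612], [-0.699999988079071, -0.4000000059604645], [-0.20000000298023224, -0.800000011920929], [-1.5, -1.2000000476837158], [-0.0, -0.800000011920929], [0.699999988079071, -0.20000000298023224], [-0.800000011920929, 1.2999999523162842]] [[-0.20000000298023224, -0.0], [0.0, 0.0], [0.10000000149011612, -0.10000000149011612], [-0.6000000238418579, -0.10000000149011612], [0.8999999761581421, -1.0], [-0.0, 1.0], [0.8999999761581421, 0.30000001192092896]]
[[404.5 310.   49.5]
 [533.9 367.7  39.2]
 [488.8 466.   28.6]
 [363.4 407.4  49.2]
 [478.  424.9  45.1]
 [370.1 391.8  50.8]
 [465.8 454.5  45.1]]
[[-0.2, 0.2], [1.1, 0.2], [2.4, 0.3], [-0.2, 0.2], [0.4, 1.0], [-0.4, -0.4], [0.4, 0.1]]
24.25306219540426 [0.4457621  0.38775836] [[-0.2 -0.1]
 [ 0.2  0.1]]
box coords [[-69.8, -54.0], [69.8, -54.0], [66.5, 48.8], [-67.2, 52.0], [44.1, 20.2], [-67.8, 35.4], [45.2, 51.8]]
```

The box sits at (0.4458, 0.3878) with yaw 24.25°. The strip is set about 11 mm towards the front. The height check gives 45–50 mm, against the stated 48. Now to the stick.

Call:
send_rows(plan=[[[4,0.6,-2,0,0,7],[8,1.2,-3,0,0,14],[12,1.8,-3,0,0,21],[16,2.3,-3,0,0,28],[20,2.8,-3,0,0,35],[24,3.4,-3,0,0,42],[28,4,-3,0,0,49],[32,4.5,-3,0,0,56]]])

```text
clock: 2.3
tool_pos: [0.4739, 0.1127, 0.2473]
orientation: [-180.0, 0.1, -123.4]
force: [1.0, -0.3, 0.5]
opening: 0.0877
gripper_force: 0.0
```

```bash
python3 - <<'E'
from h import *
goal([.57,-.245,.25],-179)
E
```

```text
goal cm [ 24.55 -27.74  -0.28] rv [-0.   0.1 55.6] t 2.3 [0.4739 0.1127 0.2473] [-1.800e+02  1.000e-01 -1.234e+02] [ 1.  -0.3  0.5]
```

Call:
send_rows(plan=[[[2.7,-3,-0.3,0,0,7],[5.4,-6,-0.3,0,0,14],[8.1,-9.1,-0.3,0,0,21],[10.8,-12.2,-0.3,0,0,28],[13.5,-15.2,-0.3,0,0,35],[16.2,-18.3,-0.3,0,0,42],[19,-21.4,-0.3,0,0,49],[21.7,-24.5,-0.3,0,0,56]]])

```text
clock: 2.97
tool_pos: [0.5607, -0.2035, 0.25]
orientation: [-180.0, 0.0, -179.5]
force: [1.1, 0.8, 0.7]
opening: 0.0879
gripper_force: 0.0
```

Call:
send_rows(plan=[[[-2.0,-1.5,2,0,0,0],[-2.0,-1.5,2,0,0,0],[-2.0,-1.5,2,0,0,0]]])

```text
clock: 3.22
tool_pos: [0.5802, -0.2171, 0.2276]
orientation: [180.0, -0.2, -179.3]
force: [-0.1, 0.4, 0.9]
opening: 0.0874
gripper_force: 0.0
```

```bash
python3 - <<'E'
from h import *
s=snap('wrist','w4'); goal([.57,-.245,.25],-179); print(proj(s,[[.521,-.244,.008]]))
E
```

```text
goal cm [ 1.07 -2.86 -2.11] rv [-0.  -0.1 -0.2] t 3.27 [ 0.5803 -0.2163  0.2289] [-1.800e+02 -1.000e-01 -1.792e+02] [ 1.4 -0.1  0.5]
[[296.30660069 105.28355151]]
```

View pics/w4.png

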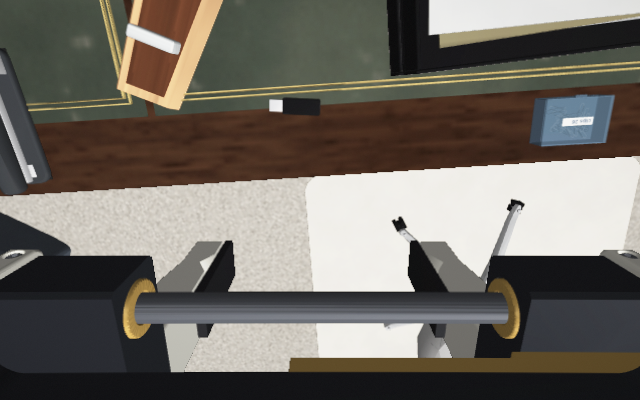

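The stick is at (294,106) with its plug at (275,105). A tray corner is at (390,73), the stapler at the far left (20,120), and the lid at (165,50). I'll take a second view for the heights of the stick and tray.

Call:
send_rows(plan=[[[4,-3,-1,0,0,0],[6,-3,-1,0,0,0],[6,-3,-1,0,0,0],[6,-3,-1,0,0,0],[6,-3,-1,0,0,0]]])

```text
clock: 3.68
tool_pos: [0.5212, -0.246, 0.2411]
orientation: [-180.0, 0.1, -179.0]
force: [0.8, 0.4, 0.4]
opening: 0.0874
gripper_force: 0.0
```

```bash
python3 - <<'E'
from h import *
s=snap('wrist','w5')
r4=load('w4')
for n,z,uv in [('w4',0,None)]: pass
print(proj(s,onz(r4,[(294,106)],.008)).round(0), 'tray if z=0/.06/.1', [proj(s,onz(r4,[(390,73)],z)).round(0).tolist() for z in(0,.06,.1)])
def stick(s,c):
    hsv=cv2.cvtColor(s['img'],cv2.COLOR_RGB2HSV); m=np.zeros((400,640),np.uint8)
    x,y=int(c[0]),int(c[1]); V=hsv[...,2].astype(int);S=hsv[...,1].astype(int)
    mm=((V<45)|((V>130)&(S<60))).astype(np.uint8)
    w=np.zeros_like(mm); w[y-16:y+17,x-45:x+46]=mm[y-16:y+17,x-45:x+46]
    n,l,st,ce=cv2.connectedComponentsWithStats(w); 
    w=cv2.morphologyEx(w,cv2.MORPH_OPEN,np.ones((5,5),np.uint8))
    r=cv2.minAreaRect(np.argwhere(w)[:,::-1].astype(np.float32)); return r
a=stick(r4,(294,106)); b=stick(s,proj(s,onz(r4,[(294,106)],.008))[0]); print(a,b)
print(tri([(r4,a[0]),(s,b[0])]).round(4), onz(r4,a[0],.006),onz(s,b[0],.006))
for s_,q in((r4,a),(s,b)):
    bp=onz(s_,cv2.boxPoints(q),.008); print((bp[:,:2]*1000).round(1).tolist())
E
```

```text
[[321. 158.]] tray if z=0/.06/.1 [[[410.0, 128.0]], [[413.0, 137.0]], [[416.0, 146.0]]]
((294.0, 106.0), (16.0, 50.0), 90.0) ((320.8650817871094, 157.10284423828125), (46.130332946777344, 14.551469802856445), 2.489553213119507)
[ 0.522  -0.2466  0.0039] [[ 0.52189162 -0.24657391  0.006     ]] [[ 0.52148915 -0.24656371  0.006     ]]
[[514.0, -272.4], [513.3, -220.3], [529.6, -220.1], [530.3, -272.9]]
[[528.8, -273.1], [512.0, -272.4], [513.4, -220.3], [530.2, -220.4]]
```

View pics/w5.png

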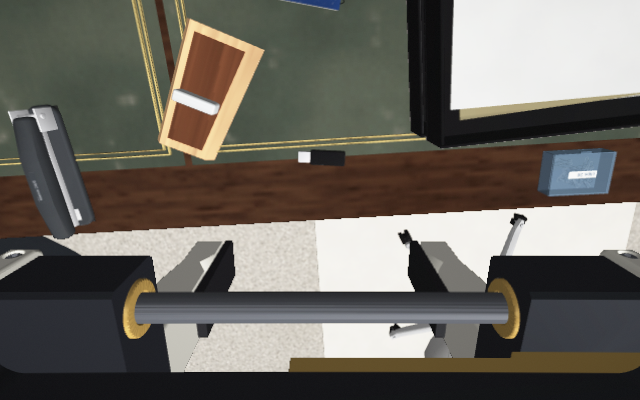

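The second view shows the stick at (321,157), the lid from (160,150) to (265,50), and the tray's foot near (412,130) with an upper rim corner near (432,146).

```bash
python3 - <<'E'
from h import *
a,b=load('w4'),load('w5')
print(tri([(a,(392,74)),(b,(413,133))]),tri([(a,(418,72)),(b,(432,146))]),tri([(a,(390,73)),(b,(432,146))]))
for z in(.0,.1,.12): print(z,onz(b,[(413,133),(432,146),(640,122)],z).round(3).tolist())
t=load('top0');s=load('scene0'); print('top', tri([(t,(347,246)),(s,(300,240))]),tri([(t,(347,246)),(s,(300,228))]),tri([(t,(340,168)),(s,(356,186))]),tri([(t,(340,168)),(s,(356,205))]))
goal([.5217,-.2466,.0],178.5)
E
```

```text
[ 0.48923652 -0.1499928   0.02851525] [ 0.49004159 -0.14620894  0.09551502] [ 0.48772508 -0.16604407  0.13029957]
0.0 [[0.493, -0.143, 0.0], [0.508, -0.119, 0.0], [0.477, 0.109, 0.0]]
0.1 [[0.479, -0.169, 0.1], [0.49, -0.151, 0.1], [0.467, 0.02, 0.1]]
0.12 [[0.476, -0.174, 0.12], [0.487, -0.158, 0.12], [0.465, 0.002, 0.12]]
top [ 0.23618521 -0.17908126  0.04273962] [ 0.2386465  -0.17456273  0.1024081 ] [ 0.47414479 -0.15454887  0.13752624] [ 0.48829266 -0.15948112  0.03385131]
goal cm [ 2.000e-02 -6.000e-02  2.406e+01] rv [-0.   0.1  2.5] t 3.73 [ 0.5214 -0.2459  0.2406] [-1.80e+02  1.00e-01 -1.79e+02] [ 0.2 -0.2 -0. ]
```

The tray corner is close to where the gripper body will pass. I'll grasp lengthwise with a 6° lean and a small offset away from the tray.

Call:
send_rows(plan=[[[-0.3,-0.7,3,0,3,2.5],[-0.3,-0.7,7,0,6,2.5],[-0.3,-0.7,11,0,6,2.5],[-0.3,-0.7,15,0,6,2.5],[-0.3,-0.7,18,0,6,2.5],[-0.3,-0.7,20,0,6,2.5],[-0.3,-0.7,20,0,6,2.5]]])

```text
clock: 4.32
tool_pos: [0.5215, -0.2522, 0.0347]
orientation: [-179.9, -6.5, 178.4]
force: [-1.1, -0.5, -0.6]
opening: 0.0877
gripper_force: 0.0
```

```bash
python3 - <<'E'
from h import *
goal([.5247,-.2536,.0035],178.5,[0,6,0])
E
```

```text
goal cm [-0.68 -0.13  3.06] rv [-0.  -0.5 -0.1] t 4.32 [ 0.5215 -0.2522  0.0347] [-179.9   -6.5  178.4] [-1.1 -0.5 -0.6]
```

Call:
send_rows(plan=[[[0,0,0,0,0,0],[-0.2,0,0,0,0,0],[-0.2,0,0,0,0,0]]])

```text
clock: 4.57
tool_pos: [0.528, -0.2537, 0.0413]
orientation: [-179.8, -5.8, 178.4]
force: [-0.4, 0.3, 0.7]
opening: 0.0876
gripper_force: 0.0
```

```bash
python3 - <<'E'
from h import *
goal([.5247,-.2536,.0035],178.5,[0,6,0])
E
```

```text
goal cm [-0.06  0.01  3.79] rv [-0.2  0.2 -0.1] t 4.57 [ 0.528  -0.2537  0.0413] [-179.8   -5.8  178.4] [-0.4  0.3  0.7]
```

Call:
send_rows(plan=[[[0,0,1.5,0,0,0],[0,0,2.7,0,0,0],[0,0,3.4,0,0,0],[0,0,3.65,0,0,0],[0,0,3.65,0,0,0]]])

```text
clock: 4.98
tool_pos: [0.5224, -0.2537, 0.0035]
orientation: [-179.9, -6.0, 178.4]
force: [-0.6, -0.0, -0.6]
opening: 0.0875
gripper_force: 0.0
```

Call:
send_rows(plan=[[[0,0,0,0,0,0],[0,0,0,0,0,0],[0,0,0,0,0,0],[0,0,0,0,0,0],[0,0,0,0,0,0],[0,0,0,0,0,0]]], fingers=0.5)

```text
clock: 5.48
tool_pos: [0.5223, -0.2536, 0.0032]
orientation: [-179.9, -6.0, 178.4]
force: [0.2, -1.1, 0.3]
opening: 0.0533
gripper_force: 9.0
```

Call:
send_rows(plan=[[[0,0,0,0,0,0],[0,0,0,0,0,0],[0,0,-3,0,0,0],[0,0,-7,0,0,0],[0,0,-11,0,0,0],[0,0,-15,0,0,0],[0,0,-19,0,0,0],[0,0,-21,0,0,0]]])

```text
clock: 6.15
tool_pos: [0.5459, -0.2545, 0.2175]
orientation: [-179.8, -5.6, 178.4]
force: [1.2, -1.1, 0.6]
opening: 0.0528
gripper_force: 30.0
```

```bash
python3 - <<'E'
from h import *
goal([.4422,.3812,.2],-65.75)
E
```

```text
goal cm [11.9  63.27  2.66] rv [   5.6   -3.8 -115.7] t 6.15 [ 0.5459 -0.2545  0.2175] [-179.8   -5.6  178.4] [ 1.2 -1.1  0.6]
```

Call:
send_rows(plan=[[[0.7,3.9,0.1,0.3,-0.2,-7],[1.5,7.8,0.2,0.7,-0.5,-14],[2.2,11.7,0.3,1,-0.7,-21],[3,15.6,0.4,1.4,-0.9,-28],[3.7,19.5,0.5,1.7,-1.1,-35],[4.5,23.4,0.6,2,-1.4,-42],[5.2,27.3,0.7,2.4,-1.6,-49],[6,31.2,0.8,2.7,-1.8,-56]]])

```text
clock: 6.82
tool_pos: [0.4915, 0.0615, 0.2096]
orientation: [178.2, -3.1, -125.1]
force: [0.7, -0.8, 0.0]
opening: 0.0526
gripper_force: 30.0
```

```bash
python3 - <<'E'
from h import *
goal([.4422,.3812,.2],-65.75)
E
```

```text
goal cm [-23.33  22.42   0.4 ] rv [  3.2  -1.9 -59.4] t 6.82 [0.4915 0.0615 0.2096] [ 178.2   -3.1 -125.1] [ 0.7 -0.8  0. ]
```

Call:
send_rows(plan=[[[-2.8,2.7,0,0.4,-0.2,-7],[-5.6,5.4,0,0.8,-0.5,-14],[-8.4,8.1,0,1.2,-0.7,-21],[-11.2,10.8,0,1.6,-1,-28],[-14,13.5,0,2,-1.2,-35],[-16.8,16.2,0,2.4,-1.4,-42],[-19.6,18.9,0,2.8,-1.7,-49],[-22,21.2,0,3.2,-1.9,-56]]])

```text
clock: 7.48
tool_pos: [0.4465, 0.3644, 0.204]
orientation: [180.0, -0.1, -69.1]
force: [1.8, -0.2, -0.7]
opening: 0.0525
gripper_force: 30.0
```

Call:
send_rows(plan=[[[0,0,1,0,0,0],[0,0,3,0,0,0],[0,0,5,0,0,0],[0,0,7,0,0,0],[0,0,8,0,0,0],[0,0,8,0,0,0]]])

```text
clock: 7.98
tool_pos: [0.4464, 0.3605, 0.1216]
orientation: [179.7, -0.2, -69.5]
force: [-0.8, -0.4, -0.1]
opening: 0.0526
gripper_force: 30.0
```

```bash
python3 - <<'E'
from h import *
s=snap('wrist','w6')
goal([.4422,.3812,.08],-65.75)
cv2.imwrite('pics/w6.png',s['img'][:,:,::-1])
E
```

```text
goal cm [-2.06 -0.25  4.32] rv [ 0.2 -0.2 -3.8] t 8.03 [0.4471 0.3612 0.1233] [179.9  -0.2 -69.5] [0.3 0.9 1. ]
```

View pics/w6.png

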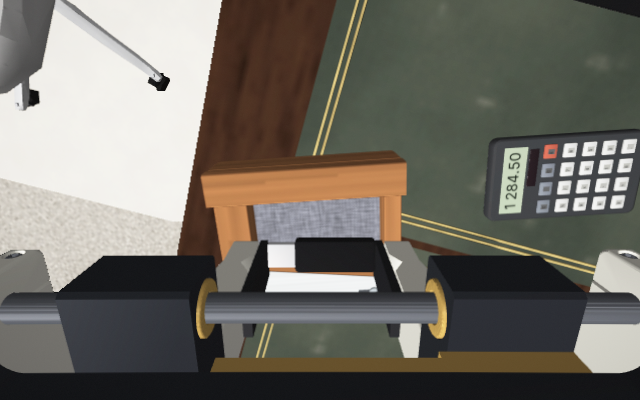

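The stick is held between the pads at (330,255), above the cavity at (315,220). Now I'll align and lower it.

Call:
send_rows(plan=[[[-1,-0.1,1,0,0,-2],[-2.1,-0.2,3,0,0,-3.8],[-2.1,-0.2,4.3,0,0,-3.8],[-2.1,-0.2,4.3,0,0,-3.8],[-2.1,-0.2,4.3,0,0,-3.8],[-2.1,-0.2,4.3,0,0,-3.8]]])

```text
clock: 8.53
tool_pos: [0.4425, 0.3828, 0.0823]
orientation: [-180.0, -0.1, -65.7]
force: [-0.2, -0.9, -0.1]
opening: 0.0523
gripper_force: 30.0
```

```bash
python3 - <<'E'
from h import *
goal([.4422,.3812,.0295],-65.75)
E
```

```text
goal cm [0.13 0.09 5.28] rv [-0.  -0.1  0.1] t 8.53 [0.4425 0.3828 0.0823] [-1.80e+02 -1.00e-01 -6.57e+01] [-0.2 -0.9 -0.1]
```

Call:
send_rows(plan=[[[0.1,0.1,1.5,0,0,0],[0.1,0.1,3,0,0,0],[0.1,0.1,4.2,0,0,0],[0.1,0.1,4.9,0,0,0],[0.1,0.1,5.2,0,0,0],[0.1,0.1,5.2,0,0,0],[0.1,0.1,5.2,0,0,0]]])

```text
clock: 9.12
tool_pos: [0.4418, 0.3812, 0.0299]
orientation: [-180.0, -0.1, -65.7]
force: [0.4, -0.1, 0.2]
opening: 0.0529
gripper_force: 30.0
```

Call:
send_rows(plan=[[[0,0,0,0,0,0],[0,0,0,0,0,0],[0,0,0,0,0,0],[0,0,0,0,0,0]]], fingers=0.65)

```text
clock: 9.45
tool_pos: [0.4415, 0.3809, 0.0295]
orientation: [180.0, -0.1, -65.7]
force: [0.4, 0.1, 0.1]
opening: 0.0569
gripper_force: 0.0
```

Call:
send_rows(plan=[[[0,0,-1,0,0,0],[0,0,-3,0,0,0],[0,0,-7,0,0,0],[0,0,-11,0,0,0],[0,0,-15,0,0,0],[0,0,-18,0,0,0],[-2.5,0,-18,0,0,0],[-2.5,0,-18,0,0,0]]])

```text
clock: 10.12
tool_pos: [0.4314, 0.4068, 0.213]
orientation: [-179.7, 0.1, -65.7]
force: [-0.5, -1.8, -0.7]
opening: 0.0572
gripper_force: 0.0
```

```bash
python3 - <<'E'
from h import *
s=snap('wrist','w7')
goal([.51,-.345,.2],-107)
hsv=cv2.cvtColor(s['img'],cv2.COLOR_RGB2HSV)
P=proj(s,[[.4422,.3812,.015]])[0];x,y=P.astype(int)
c=s['img'][y-45:y+45,x-60:x+60];cv2.imwrite('pics/c7.png',cv2.resize(c[:,:,::-1],None,fx=4,fy=4))
E
```

```text
goal cm [71.6  23.75  1.05] rv [-0.1  0.1 41.4] t 10.17 [0.4309 0.4052 0.2113] [-179.9    0.   -65.6] [-0.6 -1.   0.7]
```

View pics/c7.png

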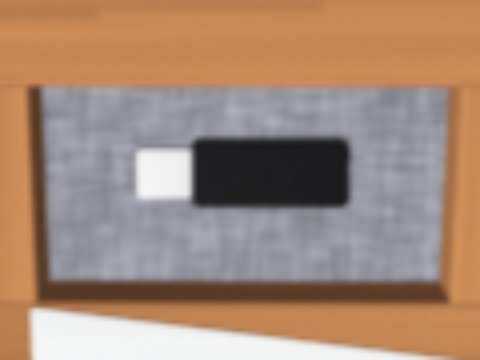

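The stick lies flat on the cavity floor, plug at (165,175) in the crop. Now the lid.

Call:
send_rows(plan=[[[3.8,1.5,0,0,0,5],[7.6,3,0,0,0,10],[11.4,4.5,0,0,0,15],[15.2,6,0,0,0,20],[19,7.4,0,0,0,25],[22.8,8.8,0,0,0,30],[26.6,10.3,0,0,0,35],[30.4,11.8,0,0,0,41]]], fingers=1)

```text
clock: 10.83
tool_pos: [0.4479, 0.0759, 0.2101]
orientation: [-180.0, -0.1, -106.9]
force: [1.0, -0.1, 0.6]
opening: 0.0875
gripper_force: 0.0
```

```bash
python3 - <<'E'
from h import *
goal([.47,-.326,.22],-107)
E
```

```text
goal cm [ 37.81 -13.8   -0.92] rv [-0.  -0.1  0.1] t 10.83 [0.4479 0.0759 0.2101] [-1.800e+02 -1.000e-01 -1.069e+02] [ 1.  -0.1  0.6]
```

Call:
send_rows(plan=[[[3.8,-1.4,0,0,0,0],[7.6,-2.8,0,0,0,0],[11.4,-4.2,0,0,0,0],[15.2,-5.5,0,0,0,0],[19,-6.9,0,0,0,0],[22.8,-8.3,0,0,0,0],[26.6,-9.7,0,0,0,0],[30.4,-11,0,0,0,0]]])

```text
clock: 11.5
tool_pos: [0.4659, -0.2469, 0.2107]
orientation: [-180.0, -0.1, -106.7]
force: [1.3, 0.9, -0.3]
opening: 0.088
gripper_force: 0.0
```

Call:
send_rows(plan=[[[3,-1.2,0,0,0,0],[4.5,-1.7,0,0,0,0],[4.5,-1.7,0,0,0,0],[4.5,-1.7,0,0,0,0],[4.5,-1.7,0,0,0,0]]])

```text
clock: 11.92
tool_pos: [0.4695, -0.2923, 0.2103]
orientation: [180.0, -0.1, -106.7]
force: [0.3, 0.9, 0.5]
opening: 0.0879
gripper_force: 0.0
```

```bash
cat > lid.py <<'E'
from m import *
def lid(s,c):
    # outer contour of the lid: warm pale frame + inlay + bar, largest blob near c
    h=cv2.cvtColor(s['img'],cv2.COLOR_RGB2HSV); H,S,V=[h[...,i].astype(int) for i in range(3)]
    m=((H<22)&(S>60)&(S<150)&(V>150)).astype(np.uint8)
    m=cv2.morphologyEx(m,cv2.MORPH_OPEN,np.ones((3,3),np.uint8))
    n,l,st,ce=cv2.connectedComponentsWithStats(m)
    k=1+np.argmax(st[1:,4]-0.0*n); m=(l==k).astype(np.uint8)
    ct=max(cv2.findContours(m,cv2.RETR_EXTERNAL,cv2.CHAIN_APPROX_NONE)[0],key=cv2.contourArea)
    q=cv2.approxPolyDP(cv2.convexHull(ct),6,True).reshape(-1,2); return q,st[k],ct.reshape(-1,2)
def bar(s,box):
    h=cv2.cvtColor(s['img'],cv2.COLOR_RGB2HSV); x,y,w,hh=box[:4]
    m=np.zeros((400,640),np.uint8); m[y:y+hh,x:x+w]=((h[...,1]<40)&(h[...,2]>150))[y:y+hh,x:x+w]
    n,l,st,ce=cv2.connectedComponentsWithStats(m); k=1+np.argmax(st[1:,4])
    return cv2.minAreaRect(np.argwhere(l==k)[:,::-1].astype(np.float32))
E
python3 - <<'E'
from lid import *
s=snap('wrist','w8')
goal([.47,-.326,.22],-107)
for f in('w8','w5'):
    s=load(f);q,st,ct=lid(s,None);b=bar(s,st);print(f,q.tolist(),st.tolist(),b)
    print((onz(s,q,.012)*1000).round(1)[:,:2].tolist(),'bar34',(onz(s,b[0],.034)*1000).round(1),(onz(s,cv2.boxPoints(b),.034)*1000).round(1)[:,:2].tolist())
E
```

```text
goal cm [ 3.25 -1.   -0.95] rv [-0.  -0.1  0.3] t 11.97 [ 0.4698 -0.292   0.2105] [-1.800e+02 -1.000e-01 -1.067e+02] [-0.7 -0.2  0.4]
w8 [[246, 38], [382, 48], [374, 132], [246, 108]] [243, 38, 142, 95, 4741] ((304.05987548828125, 81.80299377441406), (12.784029960632324, 50.137367248535156), 2.862405300140381)
[[502.4, -430.1], [382.7, -385.2], [408.9, -311.0], [524.7, -370.5]] bar34 [[ 461.2 -377.2   34. ]] [[474.6, -358.5], [459.1, -399.0], [448.3, -395.2], [463.4, -354.5]]
w5 [[187, 19], [263, 50], [214, 159], [168, 145]] [168, 19, 96, 141, 3059] ((194.55880737304688, 102.26470947265625), (48.7910041809082, 12.164812088012695), 19.23067283630371)
[[382.6, -382.4], [409.8, -307.7], [524.5, -366.9], [509.5, -416.7]] bar34 [[ 461.5 -375.1   34. ]] [[459.7, -400.0], [448.5, -394.7], [463.2, -350.0], [474.7, -355.0]]
```

Call:
send_rows(plan=[[[3,-1,2,0,0,3],[3.5,-1,4,0,0,3],[3.5,-1,4,0,0,3],[3.5,-1,4,0,0,3],[3.5,-1,4,0,0,3]]])

```text
clock: 12.38
tool_pos: [0.4702, -0.3284, 0.1715]
orientation: [-179.9, -0.1, -109.6]
force: [0.2, 0.4, -0.1]
opening: 0.0879
gripper_force: 0.0
```

```bash
python3 - <<'E'
from lid import *
snap('wrist','w9')
for f in('w8','w9'):
    s=load(f);q,st,ct=lid(s,None);b=bar(s,st);print(f,q.tolist(),st.tolist(),b)
    W=onz(s,ct,0)[:,:2]; th=np.radians(-19); R=np.array([[np.cos(th),-np.sin(th)],[np.sin(th),np.cos(th)]])
    o=np.array([.461,-.377]); L=(W-o)@R*1000
    for sg,n in((-1,'right'),(1,'left')):
        k=(np.abs(L[:,0])<45)&(L[:,1]*sg>20); p=L[k]
        for _ in range(3):
            c=np.polyfit(p[:,0],p[:,1],1); p=p[np.abs(np.polyval(c,p[:,0])-p[:,1])<1.5]
        print(n,np.degrees(np.arctan(c[0])).round(2),c.round(3),len(p))
    print('xmin,max',L[:,0].min(),L[:,0].max())
    print('bar34',(onz(s,b[0],.034)*1000).round(1)[0,:2]); bb=onz(s,cv2.boxPoints(b),.034)[:,:2]; print(((bb-o)@R*1000).round(1).tolist())
E
cp pics/w9.png pics/v9.png
```

```text
w8 [[246, 38], [382, 48], [374, 132], [246, 108]] [243, 38, 142, 95, 4741] ((304.05987548828125, 81.80299377441406), (12.784029960632324, 50.137367248535156), 2.862405300140381)
right -1.36 [-2.4000e-02 -3.6444e+01] 93
left -8.51 [-0.15  37.076] 86
xmin,max -76.03205880616107 63.49848328342626
bar34 [ 461.2 -377.2]
[[6.8, 21.9], [5.4, -21.4], [-6.0, -21.4], [-5.1, 22.0]]
w9 [[395, 132], [390, 170], [259, 149]] [259, 129, 137, 42, 1831] ((313.5, 140.0), (22.0, 13.0), 90.0)Traceback (most recent call last):
  File "<stdin>", line 10, in <module>
    raise TypeError("expected non-empty vector for x")
TypeError: expected non-empty vector for x
```

```bash
python3 - <<'E'
from lid import *
a,b,c=load('w8'),load('w5'),load('w9')
h=cv2.cvtColor(c['img'],cv2.COLOR_RGB2HSV);P=proj(c,[[.4612,-.3772,.034]])[0];x,y=P.astype(int)
m=((h[...,1]<40)&(h[...,2]>150)).astype(np.uint8);w=np.zeros_like(m);w[y-50:y+50,x-25:x+25]=m[y-50:y+50,x-25:x+25]
n,l,st,ce=cv2.connectedComponentsWithStats(w);k=1+np.argmax(st[1:,4]);r=cv2.minAreaRect(np.argwhere(l==k)[:,::-1].astype(np.float32));print(P,r)
print(tri([(a,(304.06,81.8)),(b,(194.56,102.26))]),tri([(a,(304.06,81.8)),(c,r[0])]),onz(c,r[0],.034))
goal([.4612,-.3772,.05],-110.4)
E
```

```text
[313.01637715 125.52602915] ((313.4999694824219, 125.0), (51.99999237060547, 12.999998092651367), 90.0)
[ 0.46166959 -0.37730246  0.02769042] [ 0.4610627  -0.37723938  0.03141423] [[ 0.46067076 -0.3774724   0.034     ]]
goal cm [ 4.88 -0.74 12.2 ] rv [-0.1 -0.1  0.8] t 12.43 [ 0.4704 -0.3284  0.1719] [-1.799e+02 -1.000e-01 -1.096e+02] [ 0.8 -0.2  0.1]
```

Call:
send_rows(plan=[[[2.5,-0.4,3,0,0,0.8],[4.9,-0.7,6,0,0,0.8],[4.9,-0.7,9,0,0,0.8],[4.9,-0.7,11,0,0,0.8],[4.9,-0.7,12,0,0,0.8],[4.9,-0.7,12,0,0,0.8],[4.9,-0.7,12,0,0,0.8],[4.9,-0.7,12,0,0,0.8]]])

```text
clock: 13.1
tool_pos: [0.4613, -0.378, 0.0526]
orientation: [-179.8, -0.1, -110.4]
force: [0.7, -0.3, 0.2]
opening: 0.0874
gripper_force: 0.0
```

```bash
python3 - <<'E'
from h import *
goal([.4610,-.3773,.017],-110.4)
E
```

```text
goal cm [-0.06  0.06  3.56] rv [-0.2 -0.1 -0. ] t 13.1 [ 0.4613 -0.378   0.0526] [-1.798e+02 -1.000e-01 -1.104e+02] [ 0.7 -0.3  0.2]
```

Call:
send_rows(plan=[[[0,0,1.5,0,0,0],[0,0,2.7,0,0,0],[0,0,3.4,0,0,0],[0,0,3.5,0,0,0],[0,0,3.5,0,0,0],[0,0,3.5,0,0,0]]])

```text
clock: 13.6
tool_pos: [0.4604, -0.3781, 0.0165]
orientation: [-179.9, -0.1, -110.5]
force: [0.0, 1.1, 0.9]
opening: 0.0876
gripper_force: 0.0
```

Call:
send_rows(plan=[[[0,0,0,0,0,0],[0,0,0,0,0,0],[0,0,0,0,0,0],[0,0,0,0,0,0],[0,0,0,0,0,0],[0,0,0,0,0,0],[0,0,0,0,0,0],[0,0,0,0,0,0]]], fingers=0)

```text
clock: 14.27
tool_pos: [0.4596, -0.3778, 0.0154]
orientation: [-180.0, -0.1, -110.5]
force: [0.4, 0.6, -0.3]
opening: 0.0399
gripper_force: 0.0
```

Call:
send_rows(plan=[[[0,0,0,0,0,0],[0,0,0,0,0,0],[0,0,0,0,0,0],[0,0,0,0,0,0]]])

```text
clock: 14.6
tool_pos: [0.4597, -0.3778, 0.0155]
orientation: [-180.0, -0.1, -110.5]
force: [-0.1, 0.0, 0.1]
opening: 0.0135
gripper_force: 0.0
```

Call:
send_rows(plan=[[[0,0,0,0,0,0],[0,0,0,0,0,0],[0,0,0,0,0,0],[0,0,0,0,0,0]]])

```text
clock: 14.93
tool_pos: [0.4596, -0.3778, 0.0155]
orientation: [-180.0, -0.1, -110.5]
force: [0.0, -0.3, 0.2]
opening: 0.0118
gripper_force: 30.0
```

Call:
send_rows(plan=[[[0,0,-0.5,0,0,0],[0,0,-2,0,0,0],[0,0,-5,0,0,0],[0,0,-8,0,0,0],[0,0,-12,0,0,0],[0,0,-16,0,0,0],[0,0,-20,0,0,0],[0,0,-20,0,0,0]]])

```text
clock: 15.6
tool_pos: [0.4629, -0.3798, 0.2251]
orientation: [-179.2, -0.3, -110.4]
force: [2.4, -1.1, -0.3]
opening: 0.012
gripper_force: 30.0
```

```bash
python3 - <<'E'
from h import *
th=np.radians(24.25);c,s=np.cos(th),np.sin(th)
# box x -140, lid y +4 ; bar y = +3
p=np.array([.4458,.3878])+np.array([[c,-s],[s,c]])@np.array([-.150,.003]);print(p)
goal([*p,.2],-65.75); print(ctrl.get_obs()['opening'])
E
```

```text
[0.30780354 0.32892746]
goal cm [-61.02  39.3    1.68] rv [ -0.6  -0.6 -44.7] t 15.6 [ 0.4629 -0.3798  0.2251] [-179.2   -0.3 -110.4] [ 2.4 -1.1 -0.3]
0.012037709677302107
```

Call:
send_rows(plan=[[[-2,0.6,0,0,0,-1],[-5.5,1.5,0,0,0,-3],[-9.5,2.5,0,0,0,-6],[-13.5,3.6,0,0,0,-9],[-17.5,4.7,0,0,0,-12],[-21.5,5.8,0,0,0,-15],[-25.5,6.8,0,0,0,-18],[-29.5,7.8,0,0,0,-22]]])

```text
clock: 16.27
tool_pos: [0.4893, -0.0719, 0.2151]
orientation: [-180.0, -0.1, -88.4]
force: [1.8, -0.3, -2.3]
opening: 0.0112
gripper_force: 30.0
```

```bash
python3 - <<'E'
from h import *
goal([.308,.329,.2],-65.75);goal([.47,.15,.2],-78)
E
```

```text
goal cm [-40.59  16.98   1.44] rv [  0.   -0.1 -22.6] t 16.27 [ 0.4893 -0.0719  0.2151] [-1.80e+02 -1.00e-01 -8.84e+01] [ 1.8 -0.3 -2.3]
goal cm [-22.24   1.3    1.47] rv [ -0.   -0.1 -10.4] t 16.27 [ 0.4893 -0.0719  0.2151] [-1.80e+02 -1.00e-01 -8.84e+01] [ 1.8 -0.3 -2.3]
```

Call:
send_rows(plan=[[[-4,0.2,0,0,0,-2],[-8,0.5,0,0,0,-4],[-12,0.7,0,0,0,-6],[-16,0.9,0,0,0,-9],[-20,1.2,0,0,0,-12],[-24,2,0,0,0,-15],[-27.5,4,0,0,0,-19],[-30.5,6.5,0,0,0,-22.6]]])

```text
clock: 16.93
tool_pos: [0.4164, 0.2316, 0.214]
orientation: [179.9, -0.1, -65.7]
force: [0.4, 1.6, -2.0]
opening: 0.0114
gripper_force: 30.0
```

```bash
python3 - <<'E'
from h import *
goal([.308,.329,.12],-65.75)
E
```

```text
goal cm [-13.35   5.86   9.39] rv [ 0.1 -0.1  0. ] t 16.93 [0.4164 0.2316 0.214 ] [ 1.799e+02 -1.000e-01 -6.570e+01] [ 0.4  1.6 -2. ]
```

Call:
send_rows(plan=[[[-2,1,0,0,0,0],[-5.5,2.5,0,0,0,0],[-9,4,0,0,0,0],[-12,5.3,0,0,0,0],[-13.4,5.9,0,0,0,0],[-13.4,5.9,0,0,0,0],[-13.4,5.9,0,0,0,0],[-13.4,5.9,0,0,0,0]]])

```text
clock: 17.6
tool_pos: [0.3084, 0.3272, 0.2141]
orientation: [179.9, -0.1, -65.9]
force: [-0.4, -0.4, -1.7]
opening: 0.0114
gripper_force: 30.0
```

```bash
python3 - <<'E'
from h import *
t=load('top0');sc=load('scene0')
print('cup',tri([(t,(160,270)),(sc,(200,150))]),onz(t,[(175,290),(176,268)],.09).round(3).tolist(),onz(t,[(145,232),(155,260)],.02).round(3).tolist())
goal([.308,.329,.05],-65.75)
s=snap('wrist','w10')
E
```

```text
cup [ 0.15481464  0.45985744 -0.02498716] [[0.109, 0.361, 0.09], [0.177, 0.359, 0.09]] [[0.292, 0.492, 0.02], [0.199, 0.455, 0.02]]
goal cm [-0.2  -0.06 16.41] rv [ 0.1 -0.1 -0.1] t 17.6 [0.3084 0.3272 0.2141] [ 1.799e+02 -1.000e-01 -6.590e+01] [-0.4 -0.4 -1.7]
```

View pics/w10.png

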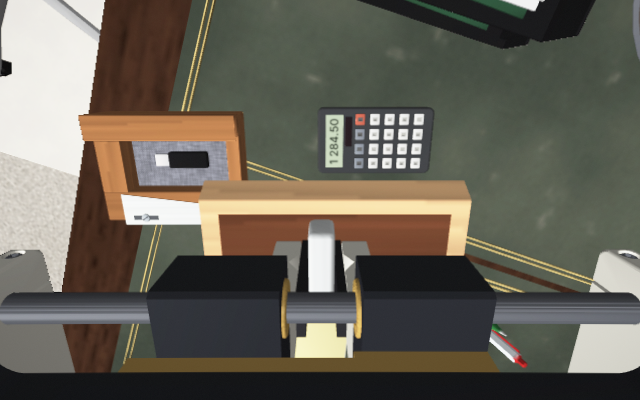

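The stick is in the box at (180,160). The lid hangs level with its right edge along row 181 and its narrow end at x=200. The pens are at (515,350).

```bash
python3 - <<'E'
from h import *
s=load('w10'); h=cv2.cvtColor(s['img'],cv2.COLOR_RGB2HSV).astype(int); H,S,V=h[...,0],h[...,1],h[...,2]
m=(H<25)&(S>50)&(V>120)
# top boundary rows per column
U=[]
for x in range(215,456,4):
    g=V[160:200,x].astype(float); d=np.diff(g); k=np.argmax(d[5:])+5; U.append((x,160+k+0.5+0.5))
U=np.array(U); c=np.polyfit(U[:,0],U[:,1],1); r=U[:,1]-np.polyval(c,U[:,0]); U=U[np.abs(r)<2]; print(len(U),c)
tcp=np.array([.3084,.3272,.2141]); yaw=np.radians(-65.85)
W=onz(s,U,tcp[2]-.0155); X=np.array([np.cos(yaw),np.sin(yaw)]);Y=np.array([np.sin(yaw),-np.cos(yaw)])
L=np.c_[-(W[:,:2]-tcp[:2])@Y,-(W[:,:2]-tcp[:2])@X]*1000   # lid-like axes about the bar: x=-tool y, y=-tool x
k=np.polyfit(L[:,0],L[:,1],1); print('right edge slope deg',np.degrees(np.arctan(k[0])),'y at bar',k[1],'(nominal -37)')
N=[]
for y in range(205,240,4):
    g=S[y,185:215]; v=V[y,185:215]; d=np.abs(np.diff(v)); N.append(185+int(np.argmax(d))+1)
print(N)
print('narrow x',[(round(float(-(onz(s,[(n,y)],tcp[2]-.0035)[0,:2]-tcp[:2])@Y*1000),1)) for n,y in zip(N,range(205,240,4))])
print('pen',onz(s,[(525,365)],.1),onz(s,[(525,365)],.14))
E
```

```text
35 [-2.33209942e-02  1.88255156e+02]
right edge slope deg -0.041001264005983154 y at bar -36.40444286577866 (nominal -37)
[195, 199, 200, 200, 194, 201, 201, 202, 202]
narrow x [62.7, 61.0, 60.7, 61.0, 64.2, 60.9, 61.2, 60.9, 61.1]
pen [[0.05652591 0.40806366 0.1       ]] [[0.09861189 0.38494291 0.14      ]]
```

```bash
cat >> h.py <<'E'
th=np.radians(24.25);RB=np.array([[np.cos(th),-np.sin(th)],[np.sin(th),np.cos(th)]]);TB=np.array([.4458,.3878])
def gb(x,y,z,yaw=-65.75): goal([*(TB+RB@np.array([x,y])/1000),z/1000],yaw)
def where():
    o=ctrl.get_obs();p=RB.T@(o['tool_pos'][:2]-TB)*1000;f=RB.T@o['force'][:2]
    print('box xy',p.round(2),'z',(o['tool_pos'][2]*1000).round(2),'ori',o['orientation'].round(2),'F box',f.round(1),o['force'][2].round(1),'M',o['moment'].round(2),'t',round(o['clock'],2))
E
python3 - <<'E'
from h import *
where();gb(-145,1.4,70);gb(-145,1.4,51)
E
```

```text
box xy [-150.03    0.93] z 214.07 ori [ 1.7993e+02 -1.1000e-01 -6.5920e+01] F box [ 0.6 -0.5] -1.3 M [ 0.09 -0.07  0.02] t 17.65
goal cm [-0.07 -0.52 14.41] rv [ 0.1 -0.1 -0.2] t 17.65 [0.3086 0.327  0.2141] [ 1.799e+02 -1.000e-01 -6.590e+01] [ 0.8 -0.2 -1.3]
goal cm [-0.08 -0.52 16.31] rv [ 0.1 -0.1 -0.2] t 17.65 [0.3086 0.327  0.2141] [ 1.799e+02 -1.000e-01 -6.590e+01] [ 0.8 -0.2 -1.3]
```

Call:
send_rows(plan=[[[-0.1,-0.5,2,0,0,-0.2],[-0.1,-0.5,5,0,0,-0.2],[-0.1,-0.5,8.5,0,0,-0.2],[-0.1,-0.5,12,0,0,-0.2],[-0.1,-0.5,14.5,0,0,-0.2],[-0.1,-0.5,16,0,0,-0.2],[-0.1,-0.5,16.2,0,0,-0.2],[-0.1,-0.5,16.2,0,0,-0.2]]])

```text
clock: 18.32
tool_pos: [0.313, 0.3292, 0.0515]
orientation: [179.9, -0.2, -65.8]
force: [0.6, 0.0, -0.4]
opening: 0.0118
gripper_force: 30.0
```

Call:
send_rows(plan=[[[0,0,0,0,0,0],[0,0,0,0,0,0],[0,0,0,0,0,0]]])

```text
clock: 18.57
tool_pos: [0.313, 0.331, 0.0534]
orientation: [-179.9, 0.0, -65.7]
force: [-0.7, -1.2, -1.1]
opening: 0.0118
gripper_force: 30.0
```

```bash
python3 - <<'E'
from h import *
where();gb(-110,1.4,51.2)
E
```

```text
box xy [-144.42    2.81] z 53.42 ori [-1.7995e+02  1.0000e-02 -6.5700e+01] F box [-1.1 -0.8] -1.1 M [ 0.08 -0.06 -0.04] t 18.57
goal cm [ 0.14 -3.44  0.23] rv [-0.1  0.   0.1] t 18.57 [0.313  0.331  0.0534] [-179.9    0.   -65.7] [-0.7 -1.2 -1.1]
```

Call:
send_rows(plan=[[[0.05,-0.7,0.1,0,0,0],[0.1,-1.5,0.15,0,0,0],[0.1,-2.3,0.15,0,0,0],[0.1,-3,0.15,0,0,0],[0.1,-3.4,0.15,0,0,0],[0.1,-3.4,0.15,0,0,0],[0.1,-3.4,0.15,0,0,0],[0.1,-3.4,0.15,0,0,0]]])

```text
clock: 19.23
tool_pos: [0.3437, 0.343, 0.0504]
orientation: [179.9, -0.1, -65.7]
force: [0.3, -0.6, -1.5]
opening: 0.0119
gripper_force: 30.0
```

```bash
python3 - <<'E'
from h import *
where();gb(-70,1.4,51)
E
```

```text
box xy [-111.48    1.04] z 50.4 ori [ 1.7991e+02 -1.2000e-01 -6.5710e+01] F box [ 0.1 -0.7] -1.5 M [ 0.11 -0.   -0.02] t 19.23
goal cm [-0.03 -4.15 -0.07] rv [ 0.1 -0.1  0. ] t 19.23 [0.3437 0.343  0.0504] [ 1.799e+02 -1.000e-01 -6.570e+01] [ 0.3 -0.6 -1.5]
```

Call:
send_rows(plan=[[[0,-0.7,0,0,0,0],[0,-1.4,0,0,0,0],[0,-2.2,0,0,0,0],[0,-3,0,0,0,0],[0,-3.8,0,0,0,0],[0,-4.3,0,0,0,0],[0,-4.3,0,0,0,0],[0,-4.3,0,0,0,0]]])

```text
clock: 19.9
tool_pos: [0.3832, 0.3608, 0.0503]
orientation: [179.9, -0.1, -65.7]
force: [-1.0, -0.1, -1.9]
opening: 0.0115
gripper_force: 30.0
```

Call:
send_rows(plan=[[[0,0,0.05,0,0,0],[0,0,0.1,0,0,0],[0,0,0.15,0,0,0],[0,0,0.15,0,0,0]]])

```text
clock: 20.23
tool_pos: [0.3828, 0.3608, 0.0494]
orientation: [179.9, -0.1, -65.7]
force: [-1.1, -1.1, 3.4]
opening: 0.0119
gripper_force: 30.0
```

```bash
python3 - <<'E'
from h import *
where()
E
```

```text
box xy [-68.56   1.25] z 49.43 ori [ 1.7994e+02 -1.1000e-01 -6.5670e+01] F box [-1.5 -0.5] 3.4 M [-0.56  0.51 -0.02] t 20.23
```

Call:
send_rows(plan=[[[0,0,-0.08,0,0,0],[0.05,0,-0.08,0,0,0],[0.1,0,-0.08,0,0,0],[0.15,0,-0.08,0,0,0],[0.15,0,-0.08,0,0,0],[0.15,0,-0.08,0,0,0]]])

```text
clock: 20.73
tool_pos: [0.3837, 0.3596, 0.0498]
orientation: [179.9, -0.1, -65.7]
force: [-0.8, 0.6, -1.6]
opening: 0.0119
gripper_force: 30.0
```

```bash
python3 -c "
from h import *
where()"
```

```text
box xy [-68.18  -0.18] z 49.82 ori [ 1.7994e+02 -1.0000e-01 -6.5700e+01] F box [-0.5  0.9] -1.6 M [ 0.13 -0.05  0.03] t 20.73
```

Call:
send_rows(plan=[[[0.05,0,0,0,0,0],[0.1,0,0,0,0,0],[0.1,0,0,0,0,0],[0.1,0,0,0,0,0]]])

```text
clock: 21.07
tool_pos: [0.3841, 0.3587, 0.0499]
orientation: [179.9, -0.1, -65.7]
force: [-0.1, -0.6, -1.6]
opening: 0.0115
gripper_force: 30.0
```

```bash
python3 -c "
from h import *
where()"
```

```text
box xy [-68.19  -1.2 ] z 49.88 ori [ 1.7994e+02 -1.0000e-01 -6.5700e+01] F box [-0.3 -0.5] -1.6 M [ 0.09 -0.03  0.05] t 21.07
```

Call:
send_rows(plan=[[[0.03,0,0,0,0,0],[0.06,0,0,0,0,0],[0.06,0,0,0,0,0],[0.06,0,0,0,0,0]]])

```text
clock: 21.4
tool_pos: [0.3843, 0.3582, 0.0499]
orientation: [179.9, -0.1, -65.7]
force: [-0.7, 1.3, -2.1]
opening: 0.012
gripper_force: 30.0
```

```bash
python3 -c "
from h import *
where()"
```

```text
box xy [-68.18  -1.73] z 49.89 ori [ 1.7995e+02 -9.0000e-02 -6.5700e+01] F box [-0.1  1.5] -2.1 M [ 0.07 -0.05 -0.02] t 21.4
```

Call:
send_rows(plan=[[[0.03,0,0,0,0,0],[0.06,0,0,0,0,0],[0.06,0,0,0,0,0],[0.06,0,0,0,0,0]]])

```text
clock: 21.73
tool_pos: [0.3846, 0.3578, 0.0499]
orientation: [180.0, -0.1, -65.7]
force: [-0.8, 0.9, -2.1]
opening: 0.012
gripper_force: 30.0
```

```bash
python3 -c "
from h import *
where()"
```

```text
box xy [-68.14  -2.2 ] z 49.9 ori [ 1.7995e+02 -8.0000e-02 -6.5690e+01] F box [-0.4  1.2] -2.1 M [0.45 0.2  0.04] t 21.73
```

Call:
send_rows(plan=[[[-0.04,-0.3,0,0,0,0],[-0.04,-0.8,0,0,0,0],[-0.04,-1.4,0,0,0,0],[-0.04,-2,0,0,0,0],[-0.04,-2.6,0,0,0,0],[-0.04,-3,0,0,0,0],[-0.04,-3,0,0,0,0],[-0.04,-3,0,0,0,0]]])

```text
clock: 22.4
tool_pos: [0.4119, 0.3702, 0.0496]
orientation: [179.9, -0.1, -65.7]
force: [0.7, -0.1, -2.2]
opening: 0.0122
gripper_force: 30.0
```

```bash
python3 -c "
from h import *
where()"
```

```text
box xy [-38.09  -2.14] z 49.62 ori [ 1.7992e+02 -1.1000e-01 -6.5730e+01] F box [ 0.6 -0.4] -2.2 M [ 0.08  0.   -0.01] t 22.4
```

Call:
send_rows(plan=[[[0,-0.3,0,0,0,0],[0,-0.7,0,0,0,0],[0,-1.1,0,0,0,0],[0,-1.4,0,0,0,0],[0,-1.5,0,0,0,0],[0,-1.5,0,0,0,0],[0,-1.5,0,0,0,0]]])

```text
clock: 22.98
tool_pos: [0.4254, 0.3764, 0.0498]
orientation: [179.9, -0.1, -65.7]
force: [0.2, -0.3, -2.0]
opening: 0.0116
gripper_force: 30.0
```

```bash
python3 -c "
from h import *
where()"
```

```text
box xy [-23.25  -1.98] z 49.77 ori [ 1.7993e+02 -1.0000e-01 -6.5710e+01] F box [ 0.  -0.3] -2.0 M [0.06 0.02 0.02] t 22.98
```

Call:
send_rows(plan=[[[0,-0.1,0,0,0,0],[0,-0.2,0,0,0,0],[0,-0.3,0,0,0,0],[0,-0.4,0,0,0,0],[0,-0.4,0,0,0,0],[0,-0.4,0,0,0,0]]])

```text
clock: 23.48
tool_pos: [0.4291, 0.3782, 0.0498]
orientation: [179.9, -0.1, -65.7]
force: [-0.0, -0.8, -1.9]
opening: 0.0116
gripper_force: 30.0
```

```bash
python3 -c "
from h import *
where()"
```

```text
box xy [-19.13  -1.91] z 49.84 ori [ 1.7995e+02 -1.0000e-01 -6.5700e+01] F box [-0.3 -0.8] -1.9 M [ 0.08 -0.03 -0.05] t 23.48
```

Call:
send_rows(plan=[[[0,0,0.02,0,0,0],[0,-0.05,0.04,0,0,0],[0,-0.1,0.04,0,0,0],[0,-0.15,0.04,0,0,0],[0,-0.2,0.04,0,0,0],[0,-0.2,0.04,0,0,0]]])

```text
clock: 23.98
tool_pos: [0.431, 0.3791, 0.0495]
orientation: [180.0, -0.1, -65.7]
force: [-0.0, 0.8, -1.3]
opening: 0.0115
gripper_force: 30.0
```

```bash
python3 -c "
from h import *
where()"
```

```text
box xy [-17.03  -1.87] z 49.47 ori [ 1.7995e+02 -9.0000e-02 -6.5700e+01] F box [0.3 0.7] -1.3 M [ 0.06 -0.08 -0.03] t 23.98
```

Call:
send_rows(plan=[[[0,-0.05,0,0,0,0],[0,-0.1,0,0,0,0],[0,-0.15,0,0,0,0],[0,-0.2,0,0,0,0],[0,-0.2,0,0,0,0]]])

```text
clock: 24.4
tool_pos: [0.4327, 0.3797, 0.0495]
orientation: [179.9, -0.1, -65.7]
force: [-1.8, -0.8, 1.1]
opening: 0.0118
gripper_force: 30.0
```

```bash
python3 -c "
from h import *
where()"
```

```text
box xy [-15.29  -2.03] z 49.47 ori [ 1.7993e+02 -1.1000e-01 -6.5700e+01] F box [-2. -0.] 1.1 M [-0.36  0.5  -0.02] t 24.4
```

Call:
send_rows(plan=[[[0,-0.03,0,0,0,0],[0,-0.06,0,0,0,0],[0,-0.08,0,0,0,0],[0,-0.08,0,0,0,0]]])

```text
clock: 24.73
tool_pos: [0.4333, 0.3799, 0.0495]
orientation: [179.9, -0.1, -65.7]
force: [-2.4, -2.3, 2.5]
opening: 0.0115
gripper_force: 30.0
```

```bash
python3 -c "
from h import *
where()"
```

```text
box xy [-14.64  -2.07] z 49.46 ori [ 1.7992e+02 -1.1000e-01 -6.5700e+01] F box [-3.2 -1.1] 2.5 M [-0.75  1.1  -0.02] t 24.73
```

Call:
send_rows(plan=[[[0,-0.03,0,0,0,0],[0,-0.05,0,0,0,0],[0,-0.05,0,0,0,0],[0,-0.05,0,0,0,0]]])

```text
clock: 25.07
tool_pos: [0.4337, 0.38, 0.0495]
orientation: [179.9, -0.1, -65.7]
force: [-3.4, -3.2, 5.0]
opening: 0.0119
gripper_force: 30.0
```

```bash
python3 -c "
from h import *
where()"
```

```text
box xy [-14.23  -2.12] z 49.45 ori [ 1.7991e+02 -1.2000e-01 -6.5700e+01] F box [-4.4 -1.5] 5.0 M [-1.01  1.37 -0.03] t 25.07
```

Call:
send_rows(plan=[[[0.03,0,-0.03,0,0,0],[0.03,-0.03,-0.03,0,0,0],[0.03,-0.06,-0.03,0,0,0],[0.03,-0.06,-0.03,0,0,0]]])

```text
clock: 25.4
tool_pos: [0.4347, 0.3803, 0.0495]
orientation: [179.9, -0.1, -65.7]
force: [-0.5, -1.4, -1.0]
opening: 0.0115
gripper_force: 30.0
```

```bash
python3 -c "
from h import *
where()"
```

```text
box xy [-13.18  -2.25] z 49.52 ori [ 1.7994e+02 -1.0000e-01 -6.5700e+01] F box [-1. -1.] -1.0 M [-0.57  0.2  -0.06] t 25.4
```

Call:
send_rows(plan=[[[0,-0.03,0,0,0,0],[0,-0.06,0,0,0,0],[0,-0.06,0,0,0,0],[0,-0.06,0,0,0,0]]])

```text
clock: 25.73
tool_pos: [0.4351, 0.3804, 0.0495]
orientation: [179.9, -0.1, -65.7]
force: [-0.9, -1.6, -2.9]
opening: 0.0118
gripper_force: 30.0
```

```bash
python3 -c "
from h import *
where()"
```

```text
box xy [-12.82  -2.29] z 49.54 ori [ 1.7993e+02 -1.0000e-01 -6.5700e+01] F box [-1.5 -1.1] -2.9 M [-0.63  0.27 -0.06] t 25.73
```

Call:
send_rows(plan=[[[0,-0.03,0.01,0,0,0],[0.01,-0.06,0.01,0,0,0],[0.01,-0.08,0.01,0,0,0],[0.01,-0.08,0.01,0,0,0]]])

```text
clock: 26.07
tool_pos: [0.4357, 0.3806, 0.0495]
orientation: [179.9, -0.1, -65.7]
force: [-1.8, -1.4, -2.8]
opening: 0.0116
gripper_force: 30.0
```

```bash
python3 -c "
from h import *
where()"
```

```text
box xy [-12.17  -2.39] z 49.48 ori [ 1.7991e+02 -1.1000e-01 -6.5700e+01] F box [-2.2 -0.6] -2.8 M [-0.69  0.91  0.  ] t 26.07
```

Call:
send_rows(plan=[[[0,-0.03,0,0,0,0],[0,-0.06,0,0,0,0],[0,-0.06,0,0,0,0],[0,-0.06,0,0,0,0]]])

```text
clock: 26.4
tool_pos: [0.436, 0.3807, 0.0495]
orientation: [179.9, -0.1, -65.7]
force: [-4.3, -2.4, -1.8]
opening: 0.0115
gripper_force: 30.0
```

```bash
python3 -c "
from h import *
where()"
```

```text
box xy [-11.86  -2.42] z 49.5 ori [ 1.7989e+02 -1.1000e-01 -6.5700e+01] F box [-4.8 -0.4] -1.8 M [-0.74  1.55 -0.06] t 26.4
```

Call:
send_rows(plan=[[[0,-0.03,0,0,0,0],[0,-0.06,0,0,0,0],[0,-0.06,0,0,0,0],[0,-0.06,0,0,0,0]]])

```text
clock: 26.73
tool_pos: [0.436, 0.3807, 0.0495]
orientation: [179.8, -0.1, -65.7]
force: [-7.6, -3.2, 0.5]
opening: 0.012
gripper_force: 30.0
```

```bash
python3 -c "
from h import *
where()"
```

```text
box xy [-11.8   -2.43] z 49.47 ori [ 1.7984e+02 -1.2000e-01 -6.5710e+01] F box [-8.2  0.2] 0.5 M [-0.88  2.63  0.02] t 26.73
```

Call:
send_rows(plan=[[[0,-0.02,0,0,0,0],[0,-0.04,0,0,0,0],[0,-0.04,0,0,0,0],[0,-0.04,0,0,0,0]]])

```text
clock: 27.07
tool_pos: [0.4361, 0.3807, 0.0495]
orientation: [179.8, -0.1, -65.7]
force: [-9.4, -2.9, 2.3]
opening: 0.0119
gripper_force: 30.0
```

```bash
python3 -c "
from h import *
where()"
```

```text
box xy [-11.79  -2.47] z 49.48 ori [ 1.7981e+02 -1.2000e-01 -6.5710e+01] F box [-9.8  1.2] 2.3 M [-0.93  3.28 -0.04] t 27.07
```

Call:
send_rows(plan=[[[0,-0.02,0,0,0,0],[0,-0.05,0,0,0,0],[0,-0.05,0,0,0,0],[0,-0.05,0,0,0,0]]])

```text
clock: 27.4
tool_pos: [0.4361, 0.3807, 0.0495]
orientation: [179.8, -0.1, -65.7]
force: [-11.0, -2.8, 4.4]
opening: 0.0119
gripper_force: 30.0
```

```bash
python3 -c "
from h import *
where()"
```

```text
box xy [-11.76  -2.46] z 49.48 ori [ 1.7977e+02 -1.3000e-01 -6.5720e+01] F box [-11.2   2. ] 4.4 M [-1.    4.14 -0.06] t 27.4
```

Call:
send_rows(plan=[[[0,0,0,0,0,0],[0,0,0,0,0,0],[0,0,0,0,0,0],[0,0,0,0,0,0],[0,0,-1,0,0,0],[0,0,-3,0,0,0],[0,0,-4,0,0,0],[0,0,-4,0,0,0]]], fingers=0.5)

```text
clock: 28.07
tool_pos: [0.4392, 0.3836, 0.093]
orientation: [-179.8, 0.1, -65.7]
force: [0.6, 1.0, -0.9]
opening: 0.0435
gripper_force: 0.0
```

Call:
send_rows(plan=[[[0,1,0,0,0,0],[0,2.5,0,0,0,0],[0,4.5,0,0,0,0],[0,4.5,0,0,0,0],[0,4.5,0,0,0,0],[0,4.5,0,0,0,0],[0,4.5,0,0,0,0],[0,4.5,0,0,0,0]]], fingers=0)

```text
clock: 28.73
tool_pos: [0.3971, 0.3635, 0.0895]
orientation: [179.9, -0.1, -65.7]
force: [0.3, -0.4, 0.8]
opening: 0.0008
gripper_force: 0.0
```

```bash
python3 -c "
from h import *
where();gb(-55,-1.5,53);print(ctrl.get_obs()['opening']);s=snap('wrist','w11')"
```

```text
box xy [-54.37  -2.21] z 89.51 ori [ 1.7995e+02 -1.0000e-01 -6.5710e+01] F box [ 0.1 -0.5] 0.8 M [ 0.07 -0.06 -0.03] t 28.73
goal cm [-0.08  0.06  3.65] rv [ 0.1 -0.1  0. ] t 28.73 [0.3971 0.3635 0.0895] [ 1.799e+02 -1.000e-01 -6.570e+01] [ 0.3 -0.4  0.8]
0.0007958308015143002
```

Now I'll push the bar's -x face with the shut fingers as a final firm lean.

Call:
send_rows(plan=[[[0,0,1.5,0,0,0],[0,0,2.8,0,0,0],[0,0,3.4,0,0,0],[0,0,3.4,0,0,0],[0,-0.4,3.4,0,0,0],[0,-0.8,3.4,0,0,0],[0,-1.1,3.4,0,0,0],[0,-1.1,3.4,0,0,0]]])

```text
clock: 29.45
tool_pos: [0.4078, 0.3685, 0.0563]
orientation: [-180.0, -0.1, -65.7]
force: [0.5, 1.3, 0.4]
opening: 0.0004
gripper_force: 0.0
```

```bash
python3 -c "
from h import *
where()"
```

```text
box xy [-42.57  -1.95] z 56.3 ori [-1.7998e+02 -6.0000e-02 -6.5700e+01] F box [1. 1.] 0.4 M [ 0.04 -0.   -0.03] t 29.45
```

Call:
send_rows(plan=[[[0,-0.2,0,0,0,0],[0,-0.35,0,0,0,0],[0,-0.4,0,0,0,0],[0,-0.4,0,0,0,0]]])

```text
clock: 29.78
tool_pos: [0.4106, 0.3694, 0.0558]
orientation: [180.0, -0.1, -65.7]
force: [0.1, -0.3, 0.2]
opening: -0.0
gripper_force: 0.0
```

```bash
python3 -c "
from h import *
where()"
```

```text
box xy [-39.64  -2.31] z 55.76 ori [ 1.7995e+02 -9.0000e-02 -6.5700e+01] F box [-0.  -0.4] 0.2 M [ 0.14  0.   -0.04] t 29.78
```

Call:
send_rows(plan=[[[0,-0.07,0,0,0,0],[0,-0.14,0,0,0,0],[0,-0.2,0,0,0,0],[0,-0.2,0,0,0,0]]])

```text
clock: 30.12
tool_pos: [0.4124, 0.3702, 0.0557]
orientation: [179.9, -0.1, -65.7]
force: [-0.0, 0.2, -0.3]
opening: 0.0004
gripper_force: 0.0
```

Call:
send_rows(plan=[[[0,-0.05,0,0,0,0],[0,-0.1,0,0,0,0],[0,-0.15,0,0,0,0],[0,-0.15,0,0,0,0]]])

```text
clock: 30.45
tool_pos: [0.4138, 0.3708, 0.0557]
orientation: [179.9, -0.1, -65.7]
force: [-0.9, 0.7, -0.0]
opening: 0.0001
gripper_force: 0.0
```

```bash
python3 -c "
from h import *
where()"
```

```text
box xy [-36.19  -2.32] z 55.67 ori [ 1.7995e+02 -1.0000e-01 -6.5700e+01] F box [-0.5  1. ] -0.0 M [ 0.1  -0.02  0.03] t 30.45
```

Call:
send_rows(plan=[[[0,-0.05,0,0,0,0],[0,-0.1,0,0,0,0],[0,-0.15,0,0,0,0],[0,-0.2,0,0,0,0],[0,-0.2,0,0,0,0]]])

```text
clock: 30.87
tool_pos: [0.4156, 0.3717, 0.0557]
orientation: [179.9, -0.1, -65.7]
force: [-0.7, -0.2, 0.5]
opening: 0.0004
gripper_force: 0.0
```

Call:
send_rows(plan=[[[0,-0.05,0,0,0,0],[0,-0.1,0,0,0,0],[0,-0.15,0,0,0,0],[0,-0.2,0,0,0,0],[0,-0.2,0,0,0,0]]])

```text
clock: 31.28
tool_pos: [0.416, 0.3717, 0.0555]
orientation: [179.8, -0.1, -65.7]
force: [-8.5, -0.9, 6.3]
opening: 0.0003
gripper_force: 3.9
```

Call:
send_rows(plan=[[[0,-0.03,0,0,0,0],[0,-0.06,0,0,0,0],[0,-0.06,0,0,0,0],[0,-0.06,0,0,0,0]]])

```text
clock: 31.62
tool_pos: [0.416, 0.3717, 0.0555]
orientation: [179.8, -0.1, -65.7]
force: [-11.0, -1.2, 6.7]
opening: 0.0004
gripper_force: 5.3
```

```bash
python3 -c "
from h import *
where()"
```

```text
box xy [-33.76  -2.5 ] z 55.51 ori [ 1.7976e+02 -1.3000e-01 -6.5710e+01] F box [-10.5   3.4] 6.7 M [-0.36  3.93  0.03] t 31.62
```

Call:
send_rows(plan=[[[0,-0.02,0,0,0,0],[0,-0.04,0,0,0,0],[0,-0.04,0,0,0,0],[0,-0.04,0,0,0,0]]])

```text
clock: 31.95
tool_pos: [0.4161, 0.3717, 0.0555]
orientation: [179.7, -0.1, -65.7]
force: [-12.7, -1.7, 8.5]
opening: 0.0001
gripper_force: 6.2
```

```bash
python3 -c "
from h import *
where()"
```

```text
box xy [-33.72  -2.51] z 55.53 ori [ 1.7973e+02 -1.4000e-01 -6.5720e+01] F box [-12.3   3.7] 8.5 M [-0.44  4.64  0.01] t 31.95
```

Call:
send_rows(plan=[[[0,0.3,0,0,0,0],[0,1,0,0,0,0],[0,2,-0.5,0,0,0],[0,2.5,-3,0,0,0],[0,2.5,-7,0,0,0],[0,2.5,-11,0,0,0],[0,2.5,-14,0,0,0],[0,2.5,-14,0,0,0]]])

```text
clock: 32.62
tool_pos: [0.3973, 0.3652, 0.2032]
orientation: [-179.5, 0.2, -65.6]
force: [0.5, 1.3, 0.1]
opening: 0.0004
gripper_force: 0.0
```

```bash
python3 - <<'E'
from h import *
where(); s=snap('wrist','w12')
h=cv2.cvtColor(s['img'],cv2.COLOR_RGB2HSV)
p=np.array([TB+RB@np.array([-11.3,-1.5])/1000]);x,y=proj(s,[[*p[0],.068]])[0].astype(int)
m=((h[...,1]<40)&(h[...,2]>150)).astype(np.uint8);w=np.zeros_like(m);w[max(0,y-45):y+45,x-25:x+25]=m[max(0,y-45):y+45,x-25:x+25]
n,l,st,ce=cv2.connectedComponentsWithStats(w);k=1+np.argmax(st[1:,4]);r=cv2.minAreaRect(np.argwhere(l==k)[:,::-1].astype(np.float32))
print((x,y),r,'bar in box',(onz(s,r[0],.068)[0,:2]-TB)@RB*1000)
E
```

```text
box xy [-53.5   -0.65] z 203.21 ori [-179.47    0.2   -65.63] F box [1. 1.] 0.1 M [ 0.23 -0.15  0.06] t 32.62
(np.int64(275), np.int64(181)) ((274.5, 190.5), (69.0, 49.0), 90.0) bar in box [-10.53484329   6.75948961]
```

Call:
send_rows(plan=[[[0,0,0,0,0,0],[0,0,0,0,0,0],[0,0,0,0,0,0],[0,0,0,0,0,0]]])

```text
clock: 33.0
tool_pos: [0.3951, 0.3623, 0.1945]
orientation: [179.8, -0.2, -65.7]
force: [0.1, 1.0, 0.5]
opening: 0.0003
gripper_force: 0.0
```

```bash
python3 -c "
from h import *
print(ctrl.close_job())"
```

```text
the job is handed in; nothing more can be done
None
```

The memory stick is in the box and the lid is wedged shut: it held without moving under a final push of about 12 N; the arm was clear at hand-in (33 s), and the judge's verdict was not shown.

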